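Close up an interlocking carton layer on a shipping skid

TASK

Finish the first layer of cartons on the skid: set the last carton, which lies on the bench to the right, lengthwise in the near row beside the one already there, without dropping it, and push the loosely laid cartons together until the whole layer sits tight in the corner of the two battens, in the interlocking pattern it was begun in (three cartons crosswise in the far row, two lengthwise in the near row), all flat and square on the deck and with no gaps. The cartons are never quite true to size, so feel for when they are tight, and push gently: do not crush them against the battens or tip them over. Leave the bottle, the tub of fittings and the screwdriver where they are.

Things in the scene. Friction and masses are not known exactly. Their poses are not given: they have to be found in the camera images.
- skid: Small wooden shipping skid, fixed to the bench: a deck of boards 250 mm (x) by 300 mm (y), flat and smooth on top, on runners, deck top 45 mm above the bench. Origin at the centre of the underside; x points away from the robot, y to the left, z up. Two pine battens, 20 mm thick and standing 30 mm above the deck, run flush along its whole far (+x) edge and left (+y) edge; the near and right edges are open.
- batten_far: The far batten, one piece with the skid (same origin and axes as the skid). The cartons count as crushed if they are pressed on either batten with more than 30 N; sliding takes about 0.4 to 1.2 N for each carton moved, and rather more where a carton rubs along tight neighbours or the fingers drag on it.
- batten_left: The left batten, likewise one piece with the skid (same origin and axes).
- corner (a point): Inner corner where the two battens meet, at deck height: 105 mm along x and 130 mm along y from the skid's origin; same axes as the skid. The inner face of the far batten is the plane x = 0 here, that of the left batten y = 0; the layer fills the quarter x < 0, y < 0. The far row lies against the far batten with the cartons' length along x; the near row lies on the robot's side of it with the length along y.
- far_left: Plain brown carton, upright block, nominally 90 x 60 mm and 50 mm high, 0.10 to 0.21 kg, origin at the centre of its underside, x along its 90 mm length, z up. True length and width differ from the nominal by up to 4 mm either way, as with every carton here (full ones bulge, slack ones draw in). Already on the deck: far row, crosswise (its x along the skid's x), next to the left batten, with gaps of about 5 to 15 mm round it.
- far_mid: Plain brown carton, upright block, nominally 90 x 60 mm and 50 mm high, 0.10 to 0.21 kg, origin at the centre of its underside, x along its 90 mm length, z up. Up to 4 mm over or under. On the deck: far row, crosswise, in the middle, loosely laid.
- far_right: Plain brown carton, upright block, nominally 90 x 60 mm and 50 mm high, 0.10 to 0.21 kg, origin at the centre of its underside, x along its 90 mm length, z up. Up to 4 mm over or under. On the deck: far row, crosswise, at the right (open) end, loosely laid.
- near_left: Plain brown carton, upright block, nominally 90 x 60 mm and 50 mm high, 0.10 to 0.21 kg, origin at the centre of its underside, x along its 90 mm length, z up. Up to 4 mm over or under. On the deck: near row, lengthwise (its x along the skid's y), next to the left batten, loosely laid, 10 to 30 mm short of the far row.
- last: Plain brown carton, upright block, nominally 90 x 60 mm and 50 mm high, 0.10 to 0.21 kg, origin at the centre of its underside, x along its 90 mm length, z up. Up to 4 mm over or under. The last carton: starts flat on the bench right of the skid, turned anyhow; belongs in the near row, lengthwise (its x along the skid's y, either way round), to the right of near_left.
- reagent: Bystander: amber bottle with a blue cap, 68 mm across, 150 mm high, on the bench left of the skid; origin under its centre.
- tub: Bystander: open black tub 100 x 130 x 45 mm with tube fittings in it, on the bench left of the skid; origin under its centre.
- driver: Bystander: screwdriver 190 mm long lying on the bench beyond the last carton, about along y; origin under its middle.

How it is judged (in metres and radians):
At the end, for the whole second after the job is handed in: All five cartons lie flat on the deck in the 3 + 2 pattern, tight in the corner of the battens: each centre within 2 mm in x and in y of where it lies with every gap closed, square to the skid within 0.06 rad, at rest (x of far_left in the frame of corner between -0.046 and -0.042 m and y of far_left in the frame of corner between -0.034 and -0.03 m and z of far_left in the frame of corner between -0.004 and 0.004 m and angle between each of far_left, far_mid, far_right, near_left, last's own z axis and vertical below 0.06 rad and angle between the x axis of each of far_left, far_mid, far_right and the x axis of corner, either way round below 0.06 rad and linear speed of each of far_left, far_mid, far_right, near_left, last below 0.01 m/s and x of far_mid in the frame of corner between -0.046 and -0.042 m and y of far_mid in the frame of corner between -0.098 and -0.094 m and z of far_mid in the frame of corner between -0.004 and 0.004 m and x of far_right in the frame of corner between -0.046 and -0.042 m and y of far_right in the frame of corner between -0.162 and -0.158 m and z of far_right in the frame of corner between -0.004 and 0.004 m and x of near_left in the frame of corner between -0.1185 and -0.1145 m and y of near_left in the frame of corner between -0.0455 and -0.0415 m and z of near_left in the frame of corner between -0.004 and 0.004 m and angle between the x axis of each of near_left, last and the y axis of corner, either way round below 0.06 rad and x of last in the frame of corner between -0.1185 and -0.1145 m and y of last in the frame of corner between -0.1325 and -0.1285 m and z of last in the frame of corner between -0.004 and 0.004 m); the robot touches nothing.
It fails at once if the cartons are crushed: pressed on a batten with more than 30 N (contact force between any of batten_far, batten_left and anything else above 30 N).
It fails at once if a carton is tipped over (leaning more than 0.6 rad) (angle between any of far_left, far_mid, far_right, near_left, last's own z axis and vertical above 0.6 rad).
It fails at once if the last carton is dropped (falls untouched, faster than 0.5 m/s) (linear speed of last above 0.5 m/s and contact force between last and anything else below 0.05 N).
It fails at once if a bystander is moved by more than 30 mm (distance of any of reagent, tub, driver from where it was at the start of the episode above 0.03 m).
It also fails if it takes over 72 s, if anything falls off the work surface, if the arm or the gripper's body presses on something with over 40 N, if the wrist force passes 120 N, or if a joint passes its speed limit or range.

ROBOT

A 6-joint arm with a two-finger parallel gripper is mounted at the origin on the work surface. World frame = base frame: x ahead of the robot, y to its left, z up, the work surface at z = 0. Lengths are in m, angles in degrees, forces in N, time in s.
With the tool pointing down it reaches from about 0.35 to 0.875 m from the base axis. Payload 4.2 kg.
Tool frame: the origin (TCP) lies between the finger pads; the fingertips stand 19 mm ahead of it and the grasp point (between the pads) is the TCP; z points along the fingers, y is the line along which they close (so a half turn about z gives the same grasp; the last joint's range is limited). The gripper opens to 87 mm and grips with 3 to 60 N. Pads are 19 mm wide; open, the fingers measure 117 mm over their backs; the gripper's body (75 mm by 190 mm) begins 51 mm behind the grasp point.
Start: joints at [82.254, 22.042, 0.453, 0, -68.411, -14.817], TCP at [0.24, 0.577, 0.242] pointing down, gripper open.
Joint ranges: [-179.83, 179.83], [-69.29, 118.12], [-61.27, 80.66], [-181.25, 117.63], [-171.15, -9.14], [-177.46, 177.46]. Speed limits (degrees/s): [159.86, 159.86, 180, 180, 180, 180].

INTERFACE

Orientations are given as a 3x3 rotation matrix whose columns are the frame's x, y, z axes.
In Python, from station import r gives the robot as it stands.
- The arm moves only by the tool drive_tool, never from a script. Its argument "steps" is one flat list of numbers, 7 for each row, row after row: the turn, a rotation vector about the tool's x, y, z in rad, then the shift along the tool's x, y, z in m, then the opening, from 0 (shut) to 1 (fully open). A call has 1 to 10 rows; each row shifts and turns the commanded pose from where the row before left it, along the tool's axes as they then stand; what a row does not reach is not made up. A row lasts 1/12 s, in which the tool goes at most 41.7 mm and 7.16 degrees, less where a joint would pass 70% of its speed; a pose out of reach is approached as far as the arm can. A call is refused whole if a number of a shift passes 0.0417 or a number of a turn 0.125, either way. A call with a gripper value outside its range is refused whole. The fingers move at their own pace and stop on an object; the grip force is fixed at half the most. Time passes only in rows, so rows that do not move let the fingers close. It gives the time, the measured TCP pose, the force, the opening and the grip force at its end, in the units of the state.
- r.sense(): the state, without advancing time (a new reading comes with each control period).
- r.capture(name): name is "scene" or "top"; returns the picture (400x640x3 uint8, blue, green, red); there is no depth.
- r.camera_params(name): a dict with "camera_matrix" (3x3 intrinsics, pixels), "extrinsics" (4x4, takes a point from world to camera coordinates). Camera axes: x right, y down, z forward; pixel columns grow to the right and rows downward; lengths in m; the calibration is good to about 2 mm. A picture is of the moment at which its call begins. camera_params takes no time and is no camera call.
- r.finish_job(): hands the job in; it is judged then, once.
The state is a dict: "time_s": time; "joints": joint angles; "joint_velocities": joint speeds; "effort": joint torques, N m; "tcp_pos": TCP position; "ee_rot": TCP orientation; "wrist_force": force on the tool from outside, world axes, zero at the start; "moment": the same for the moment, N m; "gripper_width": opening from 0.0 (shut) to 1.0 (fully open); "gripper_force": force on a finger pad.
Only numpy, scipy, OpenCV 4.12 (cv2) and the standard library are available. Lean on these libraries where they do the work, as an engineer would, in place of code of your own. Each camera call takes 0.05 s, during which the arm holds its last target. There are 200 camera calls.

## Working session

There is one attempt and no reset: what is moved stays moved. The work goes in short steps, Python scripts to look and compute and a tool call to move; the robot and the scene stay as the last step left them, time stands still between calls to the robot, and variables do not carry over. Pictures are saved under pics/ and viewed, at most 10 in all, crops included, and the job is handed in when it is done.

Besides the shell and the picture viewer there is one more tool, called after ">>>" as name(argument=value, ...), one argument or row to a line, values as JSON. drive_tool: Moves the arm, as the interface text tells. Its arguments: {"type":"object","properties":{"steps":{"type":"array"}},"required":["steps"]}

```bash
mkdir -p pics; ls; python3 - <<'E'
from station import r
import cv2
s=r.sense(); print(s)
for n in("scene","top"):
    cv2.imwrite(f"pics/{n}0.png",r.capture(n)); p=r.camera_params(n); print(n,p)
E
```

```text
pics
{'time_s': 0.0, 'joints': array([ 8.22528793e+01,  2.20923357e+01,  3.79399921e-01, -2.93480098e-02,
       -6.84108022e+01, -1.48176322e+01]), 'joint_velocities': array([-0.09864339,  0.00323993, -0.070308  , -0.0754899 ,  0.00603982,
        0.11790006]), 'effort': array([-4.01841698e-04, -3.90664458e+01,  1.87399024e+01,  4.21980187e+00,
        1.09525639e-02, -1.93856831e-04]), 'tcp_pos': array([0.23958264, 0.57664813, 0.24043945]), 'ee_rot': array([[ 9.23373953e-01, -3.83900978e-01, -7.63052969e-04],
       [-3.83901725e-01, -9.23371624e-01, -2.07567435e-03],
       [ 9.22719558e-05,  2.20956098e-03, -9.99997555e-01]]), 'wrist_force': array([-0.14903402, -0.13162703,  0.52066985]), 'moment': array([ 0.01198772, -0.01031956,  0.04500329]), 'gripper_force': 0.0, 'gripper_width': 1.000116032466085}
scene {'camera_matrix': array([[361.3242156 ,   0.        , 322.35425703],
       [  0.        , 361.3242156 , 199.74457493],
       [  0.        ,   0.        ,   1.        ]]), 'extrinsics': array([[ 0.86594224,  0.50011673, -0.00522454, -0.47335979],
       [ 0.29196016, -0.51394958, -0.80660715, -0.08721937],
       [-0.40608288,  0.69694985, -0.59106481,  1.26706279],
       [ 0.        ,  0.        ,  0.        ,  1.        ]])}
top {'camera_matrix': array([[488.32986698,   0.        , 319.73769101],
       [  0.        , 488.32986698, 199.63511528],
       [  0.        ,   0.        ,   1.        ]]), 'extrinsics': array([[-0.02589033, -0.9996564 , -0.00409549,  0.04529874],
       [-0.99702831,  0.02611918, -0.07247308,  0.51676634],
       [ 0.07255515,  0.00220696, -0.99736196,  1.39880091],
       [ 0.        ,  0.        ,  0.        ,  1.        ]])}
```

View pics/top0.png

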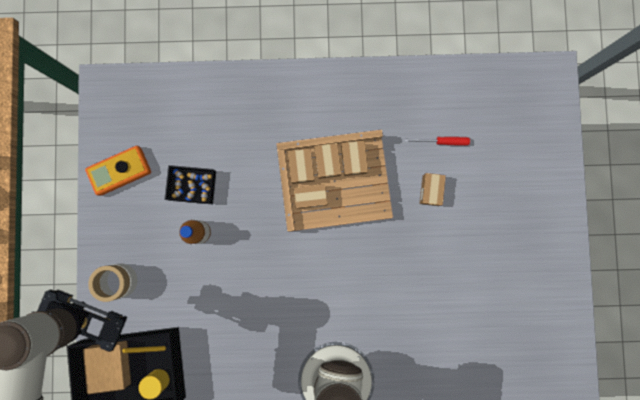

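View pics/scene0.png

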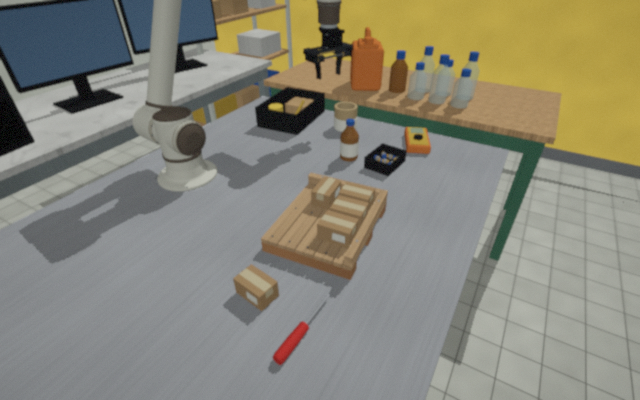

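The top view shows the skid at about px (277–398, 131–231), turned slightly, and the last carton at (433,189). In the scene view the bottle and tub are on the far left, with the screwdriver beyond the last carton. Next I'll zoom in to measure.

```bash
cat > h.py <<'E'
import numpy as np, cv2
from station import r
def ray(name,uv,z):
    """world points of pixels uv on the plane z"""
    p=r.camera_params(name); E=p["extrinsics"]; R,t=E[:3,:3],E[:3,3]
    uv=np.atleast_2d(np.float64(uv)); d=np.c_[uv,np.ones(len(uv))]@np.linalg.inv(p["camera_matrix"]).T@R
    c=-R.T@t; return c+d*((z-c[2])/d[:,2])[:,None]
def px(name,P):
    p=r.camera_params(name); q=(p["extrinsics"]@np.append(P,1))[:3]; q=p["camera_matrix"]@q; return q[:2]/q[2]
def crop(name,out,x0,y0,x1,y1,k):
    im=r.capture(name)[y0:y1,x0:x1]
    im=cv2.resize(im,None,fx=k,fy=k,interpolation=cv2.INTER_CUBIC); cv2.imwrite(out,im)
E
python3 - <<'E'
from h import *
crop("top","pics/c1.png",265,120,465,240,4)
crop("scene","pics/c2.png",225,165,395,315,4) 
E
```

```text
(no output)
```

View pics/c1.png

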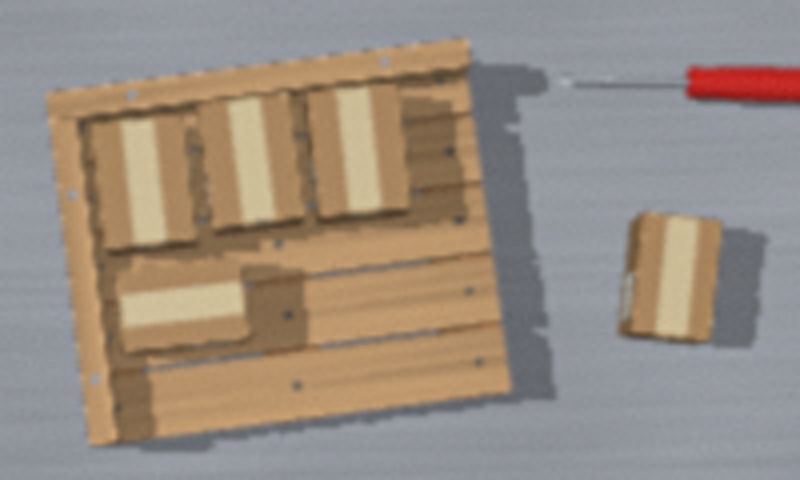

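View pics/c2.png

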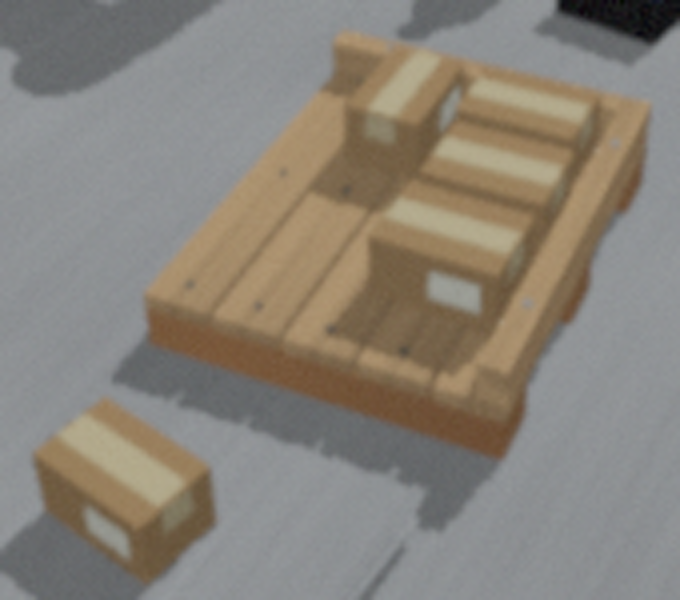

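Crop 1 shows the skid's batten-top corners at (47,95), (467,40) and (90,444), and the near-right deck corner at (511,391). The last carton's top face spans about (642,211)–(713,342). Crop 2 confirms the layout, with the cartons loose and upright.

```bash
cat >> h.py <<'E'
def c1(X,z): 
    X=np.atleast_2d(np.float64(X)); return ray("top",(X+.5)/4-.5+[265,120],z)
E
python3 - <<'E'
from h import *
np.set_printoptions(precision=4,suppress=True)
a=np.r_[c1([[47,95],[467,40],[90,444]],.075),c1([511,391],.045)]
print(a)
# fit rigid: local corners
L=np.array([[.125,.15],[.125,-.15],[-.125,.15],[-.125,-.15]]); P=a[:,:2]
U,S,V=np.linalg.svd((L-L.mean(0)).T@(P-P.mean(0))); R=(U@V).T; t=P.mean(0)
print("skid",t,np.degrees(np.arctan2(R[1,0],R[0,0])),"res",P-(L@R.T+t))
C=t+R@[.105,.13]; print("corner",C)
def loc(X,z): return (c1(X,z)[:,:2]-C)@R
print("FL",loc([[92,122],[183,116],[198,240],[107,250]],.095))
print("FM",loc([[200,99],[291,92],[304,218],[216,229]],.095))
print("FR",loc([[307,90],[398,84],[409,209],[318,218]],.095))
print("NL",loc([[117,270],[244,258],[250,338],[125,352]],.095))
q=c1([[642,211],[721,217],[713,342],[634,338]],.05); print("last",q,q.mean(0))
t2=c1([[681,215],[675,340]],.05); d=t2[0]-t2[1]; print(np.linalg.norm(d),np.degrees(np.arctan2(d[1],d[0])))
E
```

```text
[[ 0.6755  0.1495  0.075 ]
 [ 0.7067 -0.1469  0.075 ]
 [ 0.4298  0.1244  0.075 ]
 [ 0.46   -0.1732  0.045 ]]
skid [ 0.568  -0.0115] 5.9205507107790565 res [[-0.0014 -0.0011]
 [-0.0011  0.0009]
 [ 0.0016 -0.0003]
 [ 0.0008  0.0005]]
corner [0.659  0.1286]
FL [[-0.0083 -0.0109]
 [-0.0123 -0.0738]
 [-0.0992 -0.0731]
 [-0.098  -0.01  ]]
FM [[-0.002  -0.087 ]
 [-0.0053 -0.1501]
 [-0.0935 -0.1475]
 [-0.0932 -0.0864]]
FR [[-0.0054 -0.1613]
 [-0.0094 -0.2243]
 [-0.0967 -0.22  ]
 [-0.0948 -0.157 ]]
NL [[-0.1126 -0.0151]
 [-0.1157 -0.1029]
 [-0.1709 -0.0998]
 [-0.1694 -0.0135]]
last [[ 0.5855 -0.2703  0.05  ]
 [ 0.5797 -0.3263  0.05  ]
 [ 0.4908 -0.3167  0.05  ]
 [ 0.4951 -0.2609  0.05  ]] [ 0.5377 -0.2935  0.05  ]
0.08933608918479292 -5.186272658709075
```

>>> drive_tool(
  steps=[0,0,-0.1,0.01,0.038,0,1,0,0,-0.1,0.01,0.038,0,1,0,0,-0.1,0.016,0.036,0,1,0,0,0,0.016,0.036,0,1,0,0,0,0.016,0.036,0,1,0,0,0,0.016,0.036,0,1,0,0,0,0.016,0.036,0,1,0,0,0,0.016,0.036,0,1,0,0,0,0.016,0.036,0,1,0,0,0,0.016,0.036,0,1],
)

```text
time_s: 1.03
tcp_pos: [0.3296, 0.1972, 0.2417]
ee_rot: [[0.996, -0.093, 0.0], [-0.093, -0.996, 0.001], [0.0, -0.001, -1.0]]
wrist_force: [0.6, 0.3, -0.0]
gripper_width: 1.001
gripper_force: 0.0
```

```bash
cat >> h.py <<'E'
YAW=5.92; Cn=np.array([.659,.1286]); 
def rot(a): a=np.radians(a); return np.array([[np.cos(a),-np.sin(a)],[np.sin(a),np.cos(a)]])
def W(x,y): return Cn+rot(YAW)@[x,y]
def go(xy,z,yaw):
    """turn (tool z) and tool-axis shifts after the turn; prints state"""
    s=r.sense(); R=s["ee_rot"]; y0=np.degrees(np.arctan2(R[1,0],R[0,0]))
    dt=-((yaw-y0+180)%360-180); p=s["tcp_pos"]
    a=np.radians(yaw); X=np.array([np.cos(a),np.sin(a)]); Y=np.array([np.sin(a),-np.cos(a)]); d=np.array(xy)-p[:2]
    print("t",round(s["time_s"],2),"pos",p.round(4),"yaw",round(y0,2),"skid",((p[:2]-Cn)@rot(YAW)).round(4),"tilt",R[:2,2].round(4),"q",s["joints"].round(0),"F",s["wrist_force"].round(2),"w",round(s["gripper_width"],3))
    print("turn rad",round(np.radians(dt),3),"shift",round(X@d,4),round(Y@d,4),"z",round(p[2]-z,4))
E
python3 - <<'E'
from h import *
go([.538,-.2935],.1,-5.5)
E
```

```text
t 1.03 pos [0.3296 0.1972 0.2417] yaw -5.32 skid [-0.3206  0.1022] tilt [0.0004 0.0006] q [ 55.  -2. -30.  -0. -62.  29.] F [ 0.58  0.28 -0.04] w 1.001
turn rad 0.003 shift 0.2545 0.4685 z 0.1417
```

>>> drive_tool(
  steps=[0,0,0,0.018,0.035,0,1,0,0,0,0.018,0.035,0,1,0,0,0,0.018,0.035,0,1,0,0,0,0.018,0.035,0,1,0,0,0,0.018,0.035,0.005,1,0,0,0,0.018,0.034,0.01,1,0,0,0,0.018,0.034,0.015,1,0,0,0,0.018,0.034,0.015,1,0,0,0,0.018,0.034,0.015,1,0,0,0,0.018,0.034,0.015,1],
)

```text
time_s: 1.87
tcp_pos: [0.4769, -0.1633, 0.1659]
ee_rot: [[0.996, -0.094, 0.0], [-0.094, -0.996, 0.0], [0.0, -0.0, -1.0]]
wrist_force: [0.5, 1.3, 1.0]
gripper_width: 1.005
gripper_force: 0.0
```

>>> drive_tool(
  steps=[0,0,0,0.018,0.032,0.01,1,0,0,0,0.018,0.03,0.01,1,0,0,0,0.01,0.0,0.01,1,0,0,0,0,0,0,1],
)

```text
time_s: 2.2
tcp_pos: [0.5166, -0.2289, 0.1336]
ee_rot: [[0.995, -0.097, -0.004], [-0.097, -0.995, 0.001], [-0.004, -0.0, -1.0]]
wrist_force: [0.3, -0.0, 0.1]
gripper_width: 1.002
gripper_force: 0.0
```

```bash
python3 - <<'E'
from h import *
go([.538,-.2935],.03,-5.5)
crop("top","pics/c3.png",395,150,475,220,8)
E
```

```text
t 2.2 pos [ 0.5166 -0.2289  0.1336] yaw -5.57 skid [-0.1785 -0.3409] tilt [-0.0039  0.0008] q [ -7.  22. -16.  -0. -52.  92.] F [ 0.3  -0.02  0.05] w 1.002
turn rad -0.001 shift 0.0275 0.0623 z 0.1036
```

View pics/c3.png

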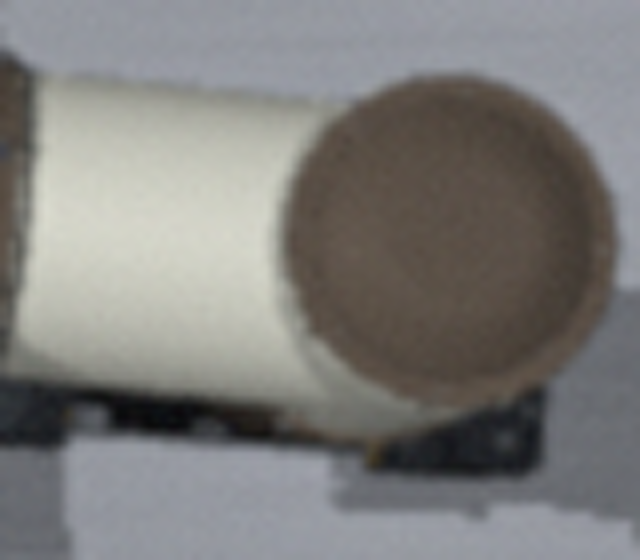

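The arm hides the carton in the top view, with 15 mm clearance per side. I'll move on by the earlier measurement.

>>> drive_tool(
  steps=[0,0,0,0.01,0.022,0.01,1,0,0,0,0.01,0.022,0.01,1,0,0,0,0.0075,0.0183,0.01,1,0,0,0,0,0,0,1,0,0,0,0,0,0,1],
)

```text
time_s: 2.67
tcp_pos: [0.5375, -0.2915, 0.1065]
ee_rot: [[0.996, -0.094, -0.001], [-0.094, -0.996, 0.0], [-0.001, -0.0, -1.0]]
wrist_force: [-0.0, -0.5, 0.3]
gripper_width: 0.999
gripper_force: 0.0
```

```bash
python3 - <<'E'
from h import *
go([.538,-.2935],.03,-5.5)
crop("scene","pics/c4.png",200,210,340,330,5)
E
```

```text
t 2.67 pos [ 0.5375 -0.2915  0.1065] yaw -5.39 skid [-0.1642 -0.4053] tilt [-0.001   0.0004] q [-13.  28. -11.  -0. -51.  98.] F [-0.03 -0.48  0.27] w 0.999
turn rad 0.002 shift 0.0007 0.002 z 0.0765
```

View pics/c4.png

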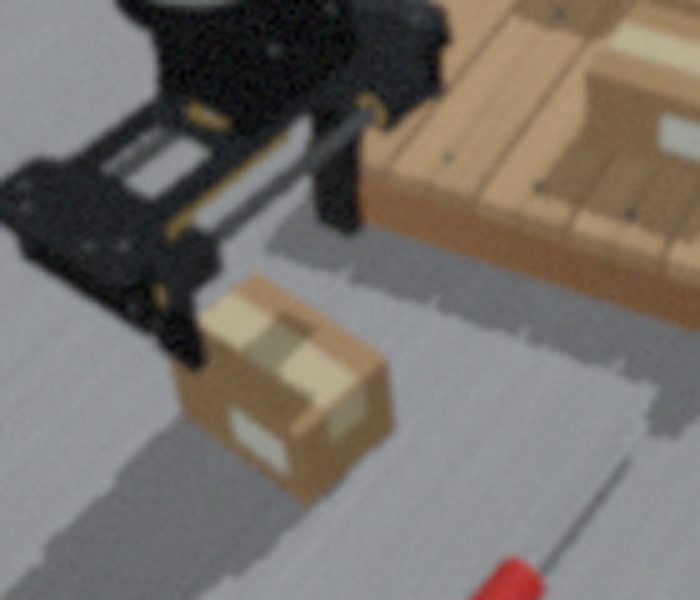

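The fingers stand astride the carton, seen at crop px (180–390, 275–500). Descending and gripping.

>>> drive_tool(
  steps=[0,0,0,0.0,0.002,0.03,1,0,0,0,0,0,0.03,1,0,0,0,0,0,0.0145,1,0,0,0,0,0,0,1,0,0,0,0,0,0,0.5,0,0,0,0,0,0,0.4,0,0,0,0,0,0,0.4,0,0,0,0,0,0,0.4,0,0,0,0,0,0,0.4,0,0,0,0,0,0,0.4],
)

```text
time_s: 3.55
tcp_pos: [0.5383, -0.2939, 0.033]
ee_rot: [[0.996, -0.094, 0.001], [-0.094, -0.996, -0.0], [0.001, 0.0, -1.0]]
wrist_force: [-0.3, 1.2, 3.2]
gripper_width: 0.657
gripper_force: 29.7
```

>>> drive_tool(
  steps=[0,0,0,0,0,0,0.4,0,0,0,0,0,-0.01,0.4,0,0,0,0,0,-0.02,0.4,0,0,0,0,0,-0.04,0.4,0,0,0,0,0,-0.04,0.4],
)

```text
time_s: 3.97
tcp_pos: [0.5364, -0.2935, 0.1419]
ee_rot: [[0.996, -0.094, -0.005], [-0.094, -0.996, 0.001], [-0.005, -0.001, -1.0]]
wrist_force: [1.7, -0.1, -0.8]
gripper_width: 0.659
gripper_force: 29.7
```

```bash
python3 - <<'E'
from h import *
go(W(-.155,-.150),.13,YAW-90)
E
```

```text
t 3.97 pos [ 0.5364 -0.2935  0.1419] yaw -5.39 skid [-0.1655 -0.4072] tilt [-0.0049  0.0013] q [-14.  26.  -9.  -0. -56.  98.] F [ 1.67 -0.06 -0.77] w 0.659
turn rad 1.373 shift -0.2572 -0.0105 z 0.0119
```

>>> drive_tool(
  steps=[0,0,0.11,0,0,-0.004,0.4,0,0,0.12,0,0,0,0.4,0,0,0.12,0,0,0,0.4,0,0,0.12,0,0,0,0.4,0,0,0.12,0,0,0,0.4,0,0,0.12,0,0,0,0.4,0,0,0.12,0,0,0,0.4,0,0,0.12,0,0,0,0.4,0,0,0.12,0,0,0,0.4,0,0,0.12,0,0,0,0.4],
)

```text
time_s: 4.8
tcp_pos: [0.5375, -0.2938, 0.1461]
ee_rot: [[0.277, -0.961, -0.001], [-0.961, -0.277, 0.0], [-0.0, 0.001, -1.0]]
wrist_force: [-0.5, -0.4, -0.9]
gripper_width: 0.657
gripper_force: 29.7
```

>>> drive_tool(
  steps=[0,0,0.12,0,0,0,0.4,0,0,0.063,-0.02,0,0,0.4,0,0,0,-0.03,0,0,0.4,0,0,0,-0.035,0,0,0.4,0,0,0,-0.035,0,0,0.4,0,0,0,-0.035,0,0,0.4,0,0,0,-0.035,0,0,0.4,0,0,0,-0.02,0,0,0.4,0,0,0,0,0,0,0.4,0,0,0,0,0,0,0.4],
)

```text
time_s: 5.63
tcp_pos: [0.5147, -0.0842, 0.1465]
ee_rot: [[0.106, -0.994, 0.0], [-0.994, -0.106, -0.0], [0.0, -0.0, -1.0]]
wrist_force: [0.3, -0.5, -0.5]
gripper_width: 0.655
gripper_force: 29.7
```

```bash
python3 - <<'E'
from h import *
go(W(-.155,-.158),.083,YAW-90)
crop("scene","pics/c5.png",245,145,405,265,5)
E
```

```text
t 5.63 pos [ 0.5147 -0.0842  0.1465] yaw -83.91 skid [-0.1655 -0.1968] tilt [ 0.0002 -0.    ] q [  9.  17. -22.   0. -51.  -2.] F [ 0.3  -0.51 -0.51] w 0.655
turn rad 0.003 shift -0.0388 -0.0105 z 0.0635
```

View pics/c5.png

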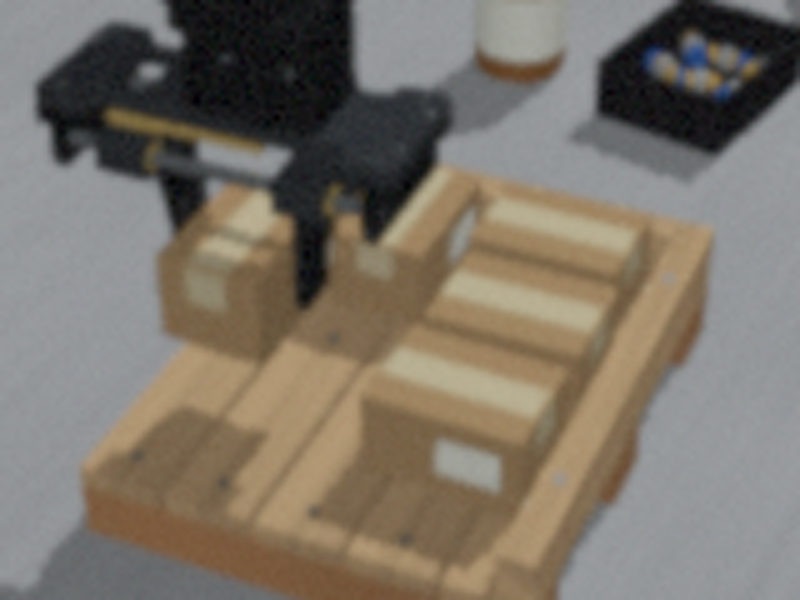

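The carton is held level above the deck, at crop px (165–290, 190–355), clear of near_left. Lowering it.

>>> drive_tool(
  steps=[0,0,0,-0.015,-0.005,0.01,0.4,0,0,0,-0.014,-0.0055,0.02,0.4,0,0,0,0,0,0.02,0.4,0,0,0,0,0,0.012,0.4,0,0,0,0,0,0.003,0.4,0,0,0,0,0,0.002,0.4,0,0,0,0,0,0.001,0.4,0,0,0,0,0,0,0.4],
)

```text
time_s: 6.35
tcp_pos: [0.5229, -0.0557, 0.0787]
ee_rot: [[0.103, -0.995, 0.001], [-0.995, -0.103, 0.0], [0.0, -0.001, -1.0]]
wrist_force: [-0.4, -0.1, -0.9]
gripper_width: 0.657
gripper_force: 29.7
```

```bash
python3 - <<'E'
from h import *
go(W(-.155,-.150),.078,YAW-90)
E
```

```text
t 6.35 pos [ 0.5229 -0.0557  0.0787] yaw -84.09 skid [-0.1544 -0.1693] tilt [0.0014 0.0001] q [ 12.  23. -25.   0. -42.  -6.] F [-0.38 -0.08 -0.85] w 0.657
turn rad -0.0 shift -0.0193 0.0006 z 0.0007
```

>>> drive_tool(
  steps=[0,0,0,0,0,0.001,0.4,0,0,0,-0.006,0,0,0.4,0,0,0,-0.006,0,0,0.4,0,0,0,-0.006,0,0,0.4,0,0,0,-0.005,0,0,0.4,0,0,0,-0.004,0,0,0.4,0,0,0,0,0,0,0.4],
)

```text
time_s: 6.93
tcp_pos: [0.5201, -0.0272, 0.078]
ee_rot: [[0.106, -0.994, 0.002], [-0.994, -0.106, 0.0], [0.0, -0.002, -1.0]]
wrist_force: [-1.3, 0.5, 7.6]
gripper_width: 0.656
gripper_force: 29.7
```

>>> drive_tool(
  steps=[0,0,0,-0.002,0,0,0.4,0,0,0,-0.002,0,0,0.4,0,0,0,0,0,0,0.4],
)

```text
time_s: 7.18
tcp_pos: [0.5197, -0.0238, 0.078]
ee_rot: [[0.105, -0.994, 0.002], [-0.994, -0.105, -0.0], [0.0, -0.002, -1.0]]
wrist_force: [0.1, -2.0, 6.0]
gripper_width: 0.661
gripper_force: 29.7
```

>>> drive_tool(
  steps=[0,0,0,-0.002,0,0,0.4,0,0,0,-0.001,0,0,0.4,0,0,0,0,0,0,0.4],
)

```text
time_s: 7.43
tcp_pos: [0.5194, -0.021, 0.078]
ee_rot: [[0.105, -0.994, 0.002], [-0.994, -0.105, -0.0], [0.001, -0.002, -1.0]]
wrist_force: [0.5, -2.2, 5.9]
gripper_width: 0.66
gripper_force: 29.7
```

```bash
python3 - <<'E'
from h import *
go(W(-.155,-.1305),.078,YAW-90)
E
```

```text
t 7.43 pos [ 0.5194 -0.021   0.078 ] yaw -83.96 skid [-0.1542 -0.1344] tilt [ 0.0016 -0.0004] q [ 16.  22. -26.   0. -41. -10.] F [ 0.5  -2.22  5.9 ] w 0.66
turn rad 0.002 shift -0.0039 0.0008 z 0.0
```

>>> drive_tool(
  steps=[0,0,0,-0.001,0,0,0.4,0,0,0,-0.001,0,0,0.4],
)

```text
time_s: 7.6
tcp_pos: [0.5192, -0.0192, 0.078]
ee_rot: [[0.105, -0.994, 0.002], [-0.994, -0.105, -0.001], [0.001, -0.002, -1.0]]
wrist_force: [1.0, -4.2, 5.6]
gripper_width: 0.659
gripper_force: 29.7
```

>>> drive_tool(
  steps=[0,0,0,-0.001,0,0,0.4,0,0,0,0,0,0,0.4],
)

```text
time_s: 7.77
tcp_pos: [0.5191, -0.0181, 0.078]
ee_rot: [[0.105, -0.994, 0.002], [-0.994, -0.105, -0.0], [0.001, -0.002, -1.0]]
wrist_force: [0.6, -3.2, 5.8]
gripper_width: 0.655
gripper_force: 29.7
```

>>> drive_tool(
  steps=[0,0,0,-0.001,0,0,0.4,0,0,0,0,0,0,0.4],
)

```text
time_s: 7.93
tcp_pos: [0.519, -0.0171, 0.078]
ee_rot: [[0.105, -0.994, 0.002], [-0.994, -0.105, -0.0], [0.001, -0.001, -1.0]]
wrist_force: [-0.2, -3.2, 6.6]
gripper_width: 0.653
gripper_force: 29.7
```

>>> drive_tool(
  steps=[0,0,0,-0.001,0,0,0.4,0,0,0,0,0,0,0.4],
)

```text
time_s: 8.1
tcp_pos: [0.5189, -0.0161, 0.078]
ee_rot: [[0.105, -0.994, 0.002], [-0.994, -0.105, -0.001], [0.001, -0.001, -1.0]]
wrist_force: [-0.1, -3.1, 5.5]
gripper_width: 0.658
gripper_force: 29.7
```

>>> drive_tool(
  steps=[0,0,0,-0.001,0,0,0.4,0,0,0,0,0,0,0.4],
)

```text
time_s: 8.27
tcp_pos: [0.5189, -0.016, 0.078]
ee_rot: [[0.105, -0.994, 0.001], [-0.994, -0.105, -0.002], [0.002, -0.001, -1.0]]
wrist_force: [1.3, -7.1, 5.1]
gripper_width: 0.661
gripper_force: 29.7
```

```bash
python3 - <<'E'
from h import *
go(W(-.155,-.1305),.078,YAW-90)
E
```

```text
t 8.27 pos [ 0.5189 -0.016   0.078 ] yaw -83.97 skid [-0.1543 -0.1293] tilt [ 0.0014 -0.0017] q [ 16.  22. -26.   0. -41. -10.] F [ 1.25 -7.07  5.1 ] w 0.661
turn rad 0.002 shift 0.0012 0.0007 z -0.0
```

>>> drive_tool(
  steps=[0,0,0,0,0,0,0.79,0,0,0,0,0,0,0.79,0,0,0,0,0,0,0.79,0,0,0,0,0,-0.005,0.79,0,0,0,0,0,-0.025,0.79,0,0,0,0,0,-0.03,0.79,0,0,0,0.02,0,-0.012,0.79,0,0,0,0.03,-0.025,0,0.5,0,0,0,0.03,-0.028,0,0.5,0,0,0,0.03,-0.028,0,0.5],
)

```text
time_s: 9.1
tcp_pos: [0.6111, -0.1168, 0.1503]
ee_rot: [[0.105, -0.994, 0.002], [-0.994, -0.105, 0.0], [-0.0, -0.002, -1.0]]
wrist_force: [1.5, 0.7, -0.4]
gripper_width: 0.642
gripper_force: 0.0
```

>>> drive_tool(
  steps=[0,0,0,0.006,-0.021,0,0.5,0,0,0,0,0,0,0.5],
)

```text
time_s: 9.27
tcp_pos: [0.6351, -0.1218, 0.1483]
ee_rot: [[0.102, -0.995, 0.002], [-0.995, -0.102, -0.001], [0.001, -0.002, -1.0]]
wrist_force: [1.0, -0.3, -0.1]
gripper_width: 0.535
gripper_force: 0.0
```

```bash
python3 - <<'E'
from h import *
go(W(-.052,-.245),.073,YAW-90)
crop("scene","pics/c6.png",245,145,405,265,5)
E
```

```text
t 9.27 pos [ 0.6351 -0.1218  0.1483] yaw -84.16 skid [-0.0496 -0.2466] tilt [ 0.002  -0.0005] q [  3.  28.  -4.   0. -58.   2.] F [ 0.99 -0.34 -0.05] w 0.535
turn rad -0.001 shift -0.0016 0.0024 z 0.0753
```

View pics/c6.png

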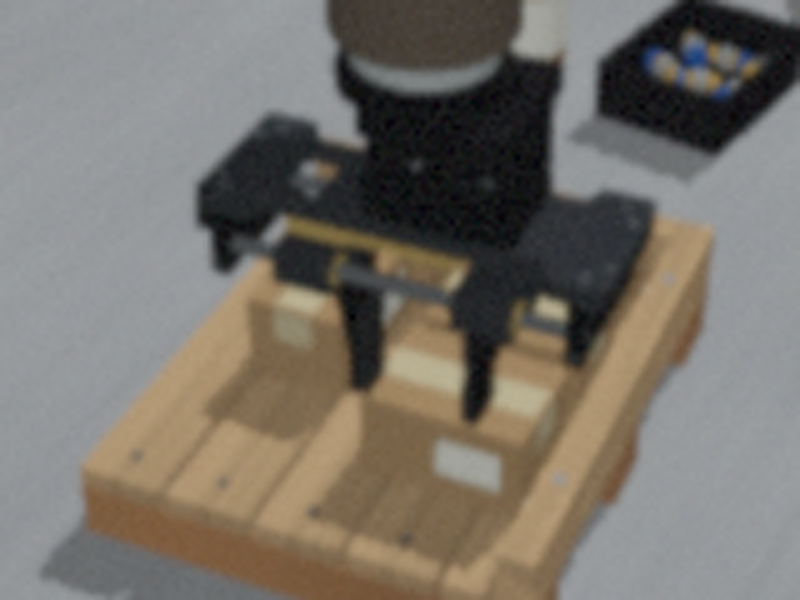

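last stands flat beside near_left at crop px (250–360, 290–400). The fingers are above and to the right of far_right and clear of it. Next: descend and push the far row left.

>>> drive_tool(
  steps=[0,0,0,0,0.001,0.03,0.5,0,0,0,0,0.001,0.03,0.5,0,0,0,0,0,0.0153,0.5,0,0,0,-0.008,0,0,0.5,0,0,0,-0.006,0,0,0.5,0,0,0,-0.004,0,0,0.5,0,0,0,-0.004,0,0,0.5,0,0,0,-0.004,0,0,0.5,0,0,0,-0.004,0,0,0.5,0,0,0,-0.004,0,0,0.5],
)

```text
time_s: 10.15
tcp_pos: [0.627, -0.0864, 0.0752]
ee_rot: [[0.104, -0.995, 0.003], [-0.995, -0.104, -0.0], [0.001, -0.003, -1.0]]
wrist_force: [1.4, -4.2, 3.0]
gripper_width: 0.499
gripper_force: 1.5
```

>>> drive_tool(
  steps=[0,0,0,-0.002,0,0,0.5,0,0,0,-0.002,0,0,0.5,0,0,0,-0.002,0,0,0.5,0,0,0,0,0,0,0.5],
)

```text
time_s: 10.48
tcp_pos: [0.6256, -0.0804, 0.0738]
ee_rot: [[0.104, -0.995, 0.0], [-0.995, -0.104, 0.0], [-0.0, -0.0, -1.0]]
wrist_force: [-0.3, -2.1, 1.7]
gripper_width: 0.498
gripper_force: 0.9
```

```bash
python3 - <<'E'
from h import *
go(W(-.052,-.2015),.073,YAW-90)
E
```

```text
t 10.48 pos [ 0.6256 -0.0804  0.0738] yaw -84.04 skid [-0.0548 -0.2044] tilt [0.0004 0.0001] q [  7.  32. -10.  -0. -48.  -1.] F [-0.27 -2.12  1.7 ] w 0.498
turn rad 0.001 shift -0.0029 -0.0028 z 0.0008
```

Expected about 3 mm more, so I'll feel forward in 1 mm steps.

>>> drive_tool(
  steps=[0,0,0,-0.001,0,0,0.5,0,0,0,-0.001,0,0,0.5,0,0,0,0,0,0,0.5],
)

```text
time_s: 10.73
tcp_pos: [0.6252, -0.0786, 0.0737]
ee_rot: [[0.104, -0.995, -0.0], [-0.995, -0.104, -0.0], [-0.0, 0.0, -1.0]]
wrist_force: [0.1, -2.3, 1.7]
gripper_width: 0.499
gripper_force: 1.3
```

>>> drive_tool(
  steps=[0,0,0,-0.001,0,0,0.5,0,0,0,0,0,0,0.5],
)

```text
time_s: 10.9
tcp_pos: [0.6251, -0.0781, 0.0737]
ee_rot: [[0.104, -0.995, -0.0], [-0.995, -0.104, -0.001], [0.001, 0.0, -1.0]]
wrist_force: [0.6, -4.5, 0.6]
gripper_width: 0.499
gripper_force: 2.4
```

>>> drive_tool(
  steps=[0,0,0,-0.001,0,0,0.5,0,0,0,0,0,0,0.5],
)

```text
time_s: 11.07
tcp_pos: [0.6251, -0.0781, 0.0737]
ee_rot: [[0.103, -0.995, -0.0], [-0.995, -0.103, -0.002], [0.002, 0.0, -1.0]]
wrist_force: [2.4, -8.6, 1.0]
gripper_width: 0.497
gripper_force: 4.2
```

The push stalled at skid y ≈ −0.202 m (expected −0.2015), so the far row is tight leftward. Backing off, lifting, and turning for the push away from the robot.

>>> drive_tool(
  steps=[0,0,0,0.008,0,0,0.5,0,0,0,0.01,0,0,0.5,0,0,0,0,0,-0.03,0.5,0,0,0,0,0,-0.03,0.83,0,0,0,0,0,-0.025,0.83,0,0,-0.12,0,0,0,0.83,0,0,-0.12,0,0,0,0.83,0,0,-0.12,0,0,0,0.83,0,0,-0.12,0,0,0,0.83,0,0,-0.12,0,0,0,0.83],
)

```text
time_s: 11.9
tcp_pos: [0.6265, -0.0945, 0.1582]
ee_rot: [[0.652, -0.759, -0.001], [-0.759, -0.652, 0.001], [-0.002, 0.0, -1.0]]
wrist_force: [-0.1, -0.0, 0.1]
gripper_width: 0.817
gripper_force: 0.0
```

>>> drive_tool(
  steps=[0,0,-0.12,0,0,0,0.83,0,0,-0.12,0,0,0,0.83,0,0,-0.12,0,0,0,0.83,0,0,-0.12,0,0,0,0.83,0,0,-0.12,0,0,0,0.83,0,0,-0.12,0,0,0,0.83,0,0,-0.12,0,0,0,0.83,0,0,-0.12,0,0,0,0.83,0,0,0,-0.03,-0.025,0,0.83,0,0,0,-0.03,-0.025,0,0.83],
)

```text
time_s: 12.73
tcp_pos: [0.5621, -0.0505, 0.1571]
ee_rot: [[0.996, 0.091, -0.002], [0.091, -0.996, 0.001], [-0.002, -0.001, -1.0]]
wrist_force: [-1.4, 1.6, 1.3]
gripper_width: 0.833
gripper_force: 0.0
```

```bash
python3 - <<'E'
from h import *
go(W(-.213,-.087),.073,YAW)
E
```

```text
t 12.73 pos [ 0.5621 -0.0505  0.1571] yaw 5.19 skid [-0.1149 -0.1682] tilt [-0.0021  0.0007] q [ 11.  21. -15.  -0. -55.  84.] F [-1.42  1.62  1.27] w 0.833
turn rad -0.013 shift -0.0981 -0.0812 z 0.0841
```

>>> drive_tool(
  steps=[0,0,-0.01,-0.03,-0.025,0,0.83,0,0,0,-0.03,-0.025,0,0.83,0,0,0,-0.032,-0.025,0,0.83,0,0,0,0,0,0,0.83,0,0,0,0,0,0,0.83],
)

```text
time_s: 13.15
tcp_pos: [0.4618, 0.0159, 0.1589]
ee_rot: [[0.994, 0.106, -0.0], [0.106, -0.994, 0.001], [-0.0, -0.001, -1.0]]
wrist_force: [1.4, -0.4, 0.8]
gripper_width: 0.827
gripper_force: 0.0
```

```bash
python3 - <<'E'
from h import *
go(W(-.213,-.087),.073,YAW)
E
```

```text
t 13.15 pos [0.4618 0.0159 0.1589] yaw 6.07 skid [-0.2077 -0.0918] tilt [-0.0005  0.0006] q [ 22.  11. -28.  -0. -50.  74.] F [ 1.4  -0.43  0.77] w 0.827
turn rad 0.003 shift -0.0053 -0.0048 z 0.0859
```

>>> drive_tool(
  steps=[0,0,0.003,-0.005,-0.005,0.03,0.83,0,0,0,0,0,0.03,0.83,0,0,0,0,0,0.0255,0.83,0,0,0,0.006,0,0,0.83,0,0,0,0.006,0,0,0.83,0,0,0,0.005,0,0,0.83,0,0,0,0.004,0,0,0.83,0,0,0,0.004,0,0,0.83,0,0,0,0.004,0,0,0.83,0,0,0,0.004,0,0,0.83],
)

```text
time_s: 13.98
tcp_pos: [0.4914, 0.0229, 0.074]
ee_rot: [[0.995, 0.1, 0.001], [0.1, -0.995, 0.0], [0.001, -0.0, -1.0]]
wrist_force: [-1.1, -0.9, 1.3]
gripper_width: 0.829
gripper_force: 0.7
```

>>> drive_tool(
  steps=[0,0,0,0.004,0,0,0.83,0,0,0,0.004,0,0,0.83,0,0,0,0.003,0,0,0.83,0,0,0,0,0,0,0.83],
)

```text
time_s: 14.32
tcp_pos: [0.5027, 0.0242, 0.0733]
ee_rot: [[0.995, 0.1, 0.001], [0.1, -0.995, 0.0], [0.001, -0.0, -1.0]]
wrist_force: [0.4, 0.9, -0.8]
gripper_width: 0.827
gripper_force: 0.0
```

```bash
python3 - <<'E'
from h import *
go(W(-.1545,-.087),.073,YAW)
E
```

```text
t 14.32 pos [0.5027 0.0242 0.0733] yaw 5.75 skid [-0.1662 -0.0877] tilt [0.001  0.0002] q [ 21.  22. -29.   0. -40.  74.] F [ 0.36  0.86 -0.8 ] w 0.827
turn rad -0.003 shift 0.0117 -0.0007 z 0.0003
```

>>> drive_tool(
  steps=[0,0,0,0.003,0,0,0.83,0,0,0,0.003,0,0,0.83],
)

```text
time_s: 14.48
tcp_pos: [0.5068, 0.0244, 0.073]
ee_rot: [[0.995, 0.1, -0.002], [0.1, -0.995, -0.001], [-0.003, 0.0, -1.0]]
wrist_force: [-3.2, -0.0, 2.1]
gripper_width: 0.829
gripper_force: 1.6
```

>>> drive_tool(
  steps=[0,0,0,0.002,0,0,0.83,0,0,0,0.001,0,0,0.83],
)

```text
time_s: 14.65
tcp_pos: [0.5102, 0.0247, 0.073]
ee_rot: [[0.995, 0.1, -0.002], [0.1, -0.995, -0.0], [-0.002, 0.0, -1.0]]
wrist_force: [-5.0, -0.1, 3.3]
gripper_width: 0.832
gripper_force: 2.2
```

>>> drive_tool(
  steps=[0,0,0,0.001,0,0,0.83,0,0,0,0,0,0,0.83],
)

```text
time_s: 14.82
tcp_pos: [0.5115, 0.0248, 0.073]
ee_rot: [[0.995, 0.1, -0.001], [0.1, -0.995, -0.0], [-0.001, 0.0, -1.0]]
wrist_force: [-3.2, -0.5, 1.1]
gripper_width: 0.825
gripper_force: 1.7
```

```bash
python3 - <<'E'
from h import *
go(W(-.1545,-.087),.073,YAW)
crop("scene","pics/c7.png",245,145,405,265,5)
E
```

```text
t 14.82 pos [0.5115 0.0248 0.073 ] yaw 5.71 skid [-0.1574 -0.088 ] tilt [-0.0008 -0.0002] q [ 21.  22. -28.  -0. -40.  75.] F [-3.17 -0.54  1.06] w 0.825
turn rad -0.004 shift 0.0029 -0.001 z -0.0
```

View pics/c7.png

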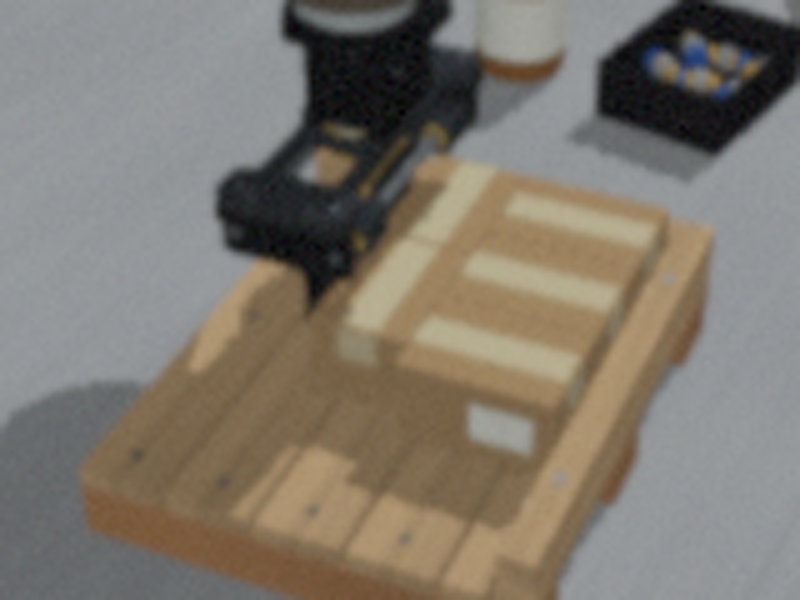

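The layer is closing up: the near row lies against the far row with a small gap left at the far batten (near px (620,320)). Feel forward in 1 mm steps.

>>> drive_tool(
  steps=[0,0,-0.004,0.001,0,0,0.83,0,0,0,0.001,0,0,0.83,0,0,0,0,0,0,0.83],
)

```text
time_s: 15.12
tcp_pos: [0.514, 0.0252, 0.073]
ee_rot: [[0.995, 0.104, 0.0], [0.104, -0.995, 0.0], [0.0, -0.0, -1.0]]
wrist_force: [-1.7, 0.1, -0.7]
gripper_width: 0.834
gripper_force: 1.1
```

>>> drive_tool(
  steps=[0,0,0,0.001,0,0,0.83,0,0,0,0,0,0,0.83],
)

```text
time_s: 15.28
tcp_pos: [0.5142, 0.0251, 0.073]
ee_rot: [[0.995, 0.103, -0.002], [0.103, -0.995, -0.0], [-0.002, 0.0, -1.0]]
wrist_force: [-4.3, -1.3, -0.4]
gripper_width: 0.831
gripper_force: 2.1
```

>>> drive_tool(
  steps=[0,0,0,0.001,0,0,0.83,0,0,0,0,0,0,0.83],
)

```text
time_s: 15.45
tcp_pos: [0.5144, 0.0249, 0.073]
ee_rot: [[0.995, 0.103, -0.003], [0.103, -0.995, -0.001], [-0.003, 0.001, -1.0]]
wrist_force: [-5.9, -0.8, 2.6]
gripper_width: 0.835
gripper_force: 3.2
```

>>> drive_tool(
  steps=[0,0,0,0.001,0,0,0.83,0,0,0,0,0,0,0.83],
)

```text
time_s: 15.62
tcp_pos: [0.5144, 0.0249, 0.073]
ee_rot: [[0.995, 0.103, -0.005], [0.103, -0.995, -0.001], [-0.005, 0.001, -1.0]]
wrist_force: [-8.9, 0.3, 4.1]
gripper_width: 0.831
gripper_force: 4.4
```

>>> drive_tool(
  steps=[0,0,0,0.001,0,0,0.83,0,0,0,0,0,0,0.83],
)

```text
time_s: 15.78
tcp_pos: [0.5144, 0.0248, 0.0729]
ee_rot: [[0.995, 0.103, -0.007], [0.103, -0.995, -0.002], [-0.008, 0.001, -1.0]]
wrist_force: [-11.7, 0.1, 6.0]
gripper_width: 0.834
gripper_force: 5.5
```

```bash
python3 - <<'E'
from h import *
go(W(-.1545,-.087),.073,YAW)
E
```

```text
t 15.78 pos [0.5144 0.0248 0.0729] yaw 5.93 skid [-0.1546 -0.0883] tilt [-0.0075 -0.0017] q [ 21.  23. -27.  -0. -41.  75.] F [-11.67   0.1    6.  ] w 0.834
turn rad 0.0 shift 0.0001 -0.0013 z -0.0001
```

Tight in x. Retreating and turning for light confirming pushes to the left.

>>> drive_tool(
  steps=[0,0,0,-0.008,0,0,0.83,0,0,0,-0.015,0,0,0.83,0,0,0,0,0,-0.03,0.83,0,0,0,0,0,-0.03,0.83,0,0,0,0,0,-0.025,0.2,0,0,0.12,0,0,0,0.2,0,0,0.12,0,0,0,0.2,0,0,0.12,0,0,0,0.2,0,0,0.12,0,0,0,0.2,0,0,0.12,0,0,0,0.2],
)

```text
time_s: 16.62
tcp_pos: [0.497, 0.0239, 0.1594]
ee_rot: [[0.877, -0.48, 0.006], [-0.48, -0.877, 0.002], [0.005, -0.004, -1.0]]
wrist_force: [-0.4, -0.5, 0.8]
gripper_width: 0.463
gripper_force: 0.0
```

>>> drive_tool(
  steps=[0,0,0.12,0,0,0,0.2,0,0,0.12,0,0,0,0.2,0,0,0.12,0,0,0,0.2,0,0,0.12,0,0,0,0.2,0,0,0.12,0,0,0,0.2,0,0,0.12,0,0,0,0.2,0,0,0.12,0,0,0,0.2,0,0,0.13,0.03,0,0,0.2],
)

```text
refused, turn out of range in row 8
```

```bash
python3 - <<'E'
from h import *
go(W(-.1165,-.200),.073,YAW-90)
E
```

```text
t 16.62 pos [0.497  0.0239 0.1594] yaw -28.69 skid [-0.1719 -0.0874] tilt [0.0063 0.0016] q [ 22.  14. -24.   0. -51.  40.] F [-0.36 -0.53  0.76] w 0.463
turn rad 0.967 shift 0.1126 -0.0554 z 0.0864
```

>>> drive_tool(
  steps=[0,0,0.12,0,0,0,0.2,0,0,0.12,0,0,0,0.2,0,0,0.12,0,0,0,0.2,0,0,0.12,0,0,0,0.2,0,0,0.12,0,0,0,0.2,0,0,0.12,0,0,0,0.2,0,0,0.12,0,0,0,0.2,0,0,0.12,0.03,-0.013,0,0.2,0,0,0,0.035,-0.019,0,0.2,0,0,0,0.035,-0.019,0,0.2],
)

```text
time_s: 17.45
tcp_pos: [0.5633, -0.0683, 0.1598]
ee_rot: [[0.118, -0.993, 0.007], [-0.993, -0.118, 0.0], [0.001, -0.007, -1.0]]
wrist_force: [0.8, 0.7, -0.1]
gripper_width: 0.2
gripper_force: 0.0
```

>>> drive_tool(
  steps=[0,0,0,0.012,-0.004,0,0.2,0,0,0,0,0,0,0.2,0,0,0,0,0,0,0.2],
)

```text
time_s: 17.7
tcp_pos: [0.5666, -0.08, 0.1584]
ee_rot: [[0.113, -0.994, 0.002], [-0.994, -0.113, 0.0], [0.0, -0.002, -1.0]]
wrist_force: [-0.2, 0.7, 0.5]
gripper_width: 0.197
gripper_force: 0.0
```

```bash
python3 - <<'E'
from h import *
go(W(-.1165,-.200),.073,YAW-90)
E
```

```text
t 17.7 pos [ 0.5666 -0.08    0.1584] yaw -83.49 skid [-0.1135 -0.1979] tilt [0.0024 0.0002] q [  8.  21. -14.   0. -55.  -2.] F [-0.22  0.7   0.5 ] w 0.197
turn rad 0.01 shift 0.0021 0.003 z 0.0854
```

>>> drive_tool(
  steps=[0,0,0.01,0.002,0.0075,0.03,0.1,0,0,0,0,0,0.03,0.1,0,0,0,0,0,0.0254,0.1,0,0,0,0,0,0,0.1,0,0,0,-0.005,0,0,0.1,0,0,0,-0.005,0,0,0.1,0,0,0,-0.003,0,0,0.1,0,0,0,0,0,0,0.1],
)

```text
time_s: 18.37
tcp_pos: [0.5583, -0.0683, 0.0749]
ee_rot: [[0.107, -0.994, 0.004], [-0.994, -0.107, 0.0], [-0.0, -0.004, -1.0]]
wrist_force: [-0.4, -0.8, 0.5]
gripper_width: 0.098
gripper_force: 0.0
```

>>> drive_tool(
  steps=[0,0,0,-0.001,0,0,0.1,0,0,0,-0.001,0,0,0.1,0,0,0,0,0,0,0.1],
)

```text
time_s: 18.62
tcp_pos: [0.5572, -0.0674, 0.0735]
ee_rot: [[0.105, -0.994, 0.001], [-0.994, -0.105, 0.0], [0.0, -0.001, -1.0]]
wrist_force: [-0.3, 0.7, 0.4]
gripper_width: 0.098
gripper_force: 0.0
```

>>> drive_tool(
  steps=[0,0,0,-0.001,0,0,0.1,0,0,0,0,0,0,0.1],
)

```text
time_s: 18.78
tcp_pos: [0.557, -0.0671, 0.0732]
ee_rot: [[0.105, -0.995, 0.001], [-0.995, -0.105, -0.001], [0.001, -0.001, -1.0]]
wrist_force: [0.5, -3.4, 2.2]
gripper_width: 0.1
gripper_force: 1.6
```

```bash
python3 - <<'E'
from h import *
go(W(-.121,-.1835),.073,YAW-90)
E
```

```text
t 18.78 pos [ 0.557  -0.0671  0.0732] yaw -83.99 skid [-0.1216 -0.1841] tilt [ 0.0006 -0.0007] q [ 10.  26. -21.   0. -43.  -4.] F [ 0.51 -3.42  2.21] w 0.1
turn rad 0.002 shift -0.0006 -0.0006 z 0.0002
```

>>> drive_tool(
  steps=[0,0,0,-0.001,0,0,0.1,0,0,0,0,0,0,0.1],
)

```text
time_s: 18.95
tcp_pos: [0.557, -0.067, 0.0732]
ee_rot: [[0.105, -0.995, 0.0], [-0.995, -0.105, -0.002], [0.002, -0.0, -1.0]]
wrist_force: [1.7, -7.1, 1.8]
gripper_width: 0.101
gripper_force: 4.0
```

>>> drive_tool(
  steps=[0,0,0,-0.001,0,0,0.1,0,0,0,0,0,0,0.1],
)

```text
time_s: 19.12
tcp_pos: [0.557, -0.067, 0.0733]
ee_rot: [[0.105, -0.995, 0.0], [-0.995, -0.105, -0.003], [0.003, -0.0, -1.0]]
wrist_force: [1.6, -12.0, 1.2]
gripper_width: 0.098
gripper_force: 6.1
```

>>> drive_tool(
  steps=[0,0,0,0.01,0,0,0.1,0,0,0,0.02,0,0,0.3,0,0,0,0.01,-0.02,0,0.5,0,0,0,0,-0.025,0,0.5,0,0,0,0,-0.022,0,0.5,0,0,0,0,0,0,0.5,0,0,0,0,0,0,0.5],
)

```text
time_s: 19.7
tcp_pos: [0.6277, -0.0972, 0.0719]
ee_rot: [[0.104, -0.995, -0.001], [-0.995, -0.104, 0.001], [-0.001, 0.001, -1.0]]
wrist_force: [-0.5, -0.4, 0.8]
gripper_width: 0.448
gripper_force: 0.0
```

```bash
python3 - <<'E'
from h import *
go(W(-.054,-.2015),.073,YAW-90)
E
```

```text
t 19.7 pos [ 0.6277 -0.0972  0.0719] yaw -84.02 skid [-0.0545 -0.2213] tilt [-0.0009  0.0007] q [  6.  32. -10.  -0. -48.   0.] F [-0.54 -0.36  0.81] w 0.448
turn rad 0.001 shift -0.0198 -0.0005 z -0.0011
```

>>> drive_tool(
  steps=[0,0,0,-0.006,0,0,0.5,0,0,0,-0.005,0,0,0.5,0,0,0,-0.004,0,0,0.5,0,0,0,-0.003,0,0,0.5,0,0,0,0,0,0,0.5],
)

```text
time_s: 20.12
tcp_pos: [0.625, -0.0786, 0.0731]
ee_rot: [[0.106, -0.994, -0.0], [-0.994, -0.106, 0.0], [-0.0, 0.0, -1.0]]
wrist_force: [-0.5, 0.6, -0.5]
gripper_width: 0.503
gripper_force: 0.0
```

>>> drive_tool(
  steps=[0,0,0,-0.001,0,0,0.5,0,0,0,-0.001,0,0,0.5,0,0,0,0,0,0,0.5],
)

```text
time_s: 20.37
tcp_pos: [0.6251, -0.0782, 0.0731]
ee_rot: [[0.104, -0.995, -0.0], [-0.995, -0.104, -0.001], [0.001, 0.0, -1.0]]
wrist_force: [-0.9, -4.8, 1.4]
gripper_width: 0.499
gripper_force: 1.7
```

>>> drive_tool(
  steps=[0,0,0,-0.001,0,0,0.5,0,0,0,0,0,0,0.5],
)

```text
time_s: 20.53
tcp_pos: [0.6251, -0.0781, 0.0731]
ee_rot: [[0.104, -0.995, -0.0], [-0.995, -0.104, -0.002], [0.002, 0.0, -1.0]]
wrist_force: [-0.4, -7.5, 0.7]
gripper_width: 0.5
gripper_force: 3.6
```

>>> drive_tool(
  steps=[0,0,0,-0.001,0,0,0.5,0,0,0,0,0,0,0.5],
)

```text
time_s: 20.7
tcp_pos: [0.6251, -0.078, 0.0732]
ee_rot: [[0.104, -0.995, -0.0], [-0.995, -0.104, -0.003], [0.003, 0.0, -1.0]]
wrist_force: [1.2, -10.4, 0.3]
gripper_width: 0.5
gripper_force: 5.3
```

```bash
python3 - <<'E'
from h import *
go(W(-.054,-.2015),.073,YAW-90)
E
```

```text
t 20.7 pos [ 0.6251 -0.078   0.0732] yaw -84.04 skid [-0.0551 -0.202 ] tilt [-0.0002 -0.0028] q [  8.  32. -10.   0. -48.  -2.] F [  1.25 -10.39   0.35] w 0.5
turn rad 0.001 shift -0.0005 -0.0011 z 0.0002
```

>>> drive_tool(
  steps=[0,0,0,0.01,0,0,0.5,0,0,0,0.02,0,0,0.5,0,0,0,0,0,-0.035,0.5,0,0,0,0,0,-0.04,0.5,0,0,0,0.03,0,-0.025,0.5,0,0,0,0.04,0,0,0.5,0,0,0,0.04,0,0,0.5,0,0,0,0.04,0,0,0.5,0,0,0,0.04,0,0,0.5,0,0,0,0.04,0,0,0.5],
)

```text
time_s: 21.53
tcp_pos: [0.6524, -0.3356, 0.1729]
ee_rot: [[0.105, -0.994, 0.001], [-0.994, -0.105, 0.001], [-0.001, -0.001, -1.0]]
wrist_force: [1.3, 0.9, 0.6]
gripper_width: 0.493
gripper_force: 0.0
```

>>> drive_tool(
  steps=[0,0,0,0.035,0.02,0,0.5,0,0,0,0.03,0.02,0,0.5,0,0,0,0,0,0,0.5,0,0,0,0,0,0,0.5],
)

```text
time_s: 21.87
tcp_pos: [0.618, -0.4049, 0.1722]
ee_rot: [[0.101, -0.995, -0.0], [-0.995, -0.101, 0.001], [-0.001, 0.0, -1.0]]
wrist_force: [0.1, 0.9, -0.1]
gripper_width: 0.497
gripper_force: 0.0
```

```bash
python3 - <<'E'
from h import *
a=r.capture("top")[120:240,265:425]; b=r.capture("scene")[155:275,245:405]
k=lambda i:cv2.resize(i,None,fx=2.5*2,fy=2.5*2,interpolation=cv2.INTER_CUBIC)
cv2.imwrite("pics/end.png",cv2.resize(np.vstack([a,b]),None,fx=2.5,fy=2.5,interpolation=cv2.INTER_CUBIC)); go(W(0,0),.1,0)
E
```

```text
t 21.97 pos [ 0.6195 -0.4024  0.1726] yaw -83.98 skid [-0.0941 -0.5241] tilt [0.0002 0.0007] q [-21.  36.  14.  -0. -68.  27.] F [-0.48  0.56  0.34] w 0.499
turn rad -1.466 shift 0.0395 -0.531 z 0.0726
```

View pics/end.png

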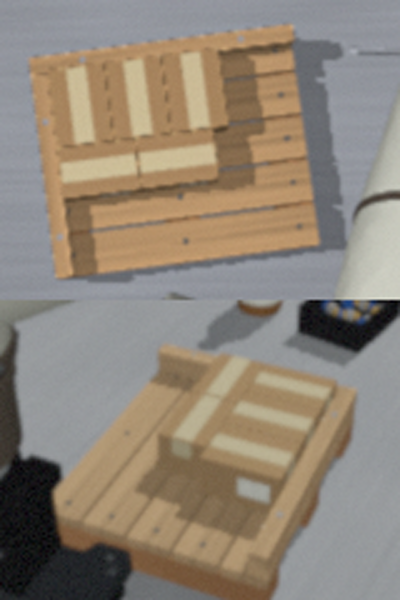

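Both views show the 3 + 2 layer closed tight in the batten corner, from px (55,65) to (225,185) in the top half, with nothing disturbed. Handing in.

```bash
python3 -c "
from station import r
print(r.finish_job())"
```

```text
the job is handed in; nothing more can be done
None
```

I handed the job in at about 22 s: the last carton was placed without a drop, the whole 3 + 2 layer was pushed tight into the corner of the battens with pushes of about 12 N at most, and the final pictures showed it closed up and square (the hand-in returned no verdict).

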